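Tidy the shelf by the TV

TASK

Tidy the shelf by the TV: lay the long remote in the long bay of the low tray and the short remote in the tray's short bay, put both block batteries in the open acrylic box, each flat on its floor, and set the binder clip down in the middle of the round dish. Leave the piggy bank and the mug where they stand.

Things in the scene. Friction and masses are not known exactly. Their poses are not given: they have to be found in the camera images.
- remote_long: The longer of two black remotes, lying flat, buttons up: 46 wide (x) by 160 long (y) by 20 high, vertical sides, about 120 g. Origin: centre of the underside; y along its length, z up. Rigid.
- remote_short: The shorter black remote, lying flat, buttons up: 38 wide (x) by 105 long (y) by 18 high, vertical sides, about 70 g. Origin: centre of the underside; y along its length, z up. Rigid.
- battery_a: Block battery lying flat on its broad side, dark steel case with a copper-coloured end band: 26.5 wide (x) by 48.5 long (y) by 17.5 high; two small snap contacts stick out 3 more at the +y end. Rigid, about 46 g. Origin: centre of the underside; z up. battery_a and battery_b are identical and interchangeable.
- battery_b: Block battery lying flat on its broad side, dark steel case with a copper-coloured end band: 26.5 wide (x) by 48.5 long (y) by 17.5 high; two small snap contacts stick out 3 more at the +y end. Rigid, about 46 g. Origin: centre of the underside; z up. battery_a and battery_b are identical and interchangeable.
- clip: Steel binder clip standing on its flat spine, jaws up, wire handles folded down its sides: a triangular prism 51 long (y), 25 wide at the bottom (x), narrowing to the jaws 24 high. Grip it by its two flat triangular ends (pinch along y, 51 apart). About 30 g, rigid, does not open. Origin: centre of the underside; z up.
- tray: Low fixed dark wood tray, 162 (x) by 200 (y); floor 4 above the shelf; pale lips and rib 5 wide, tops 10 above the shelf. The rib along y at x = 0 parts two bays 73.5 wide: the long bay, 190 long, centred at x = -39, y = 0; the short bay, 136 long, centred at x = +39, y = -27 (a solid pale block, lip-high, fills that side's +y end). Origin: centre of the underside; z up.
- acrylic_box: Clear acrylic box, fixed, steel-coloured rim, grey lining: outside 108 (x) by 158 (y) by 41 high, walls 4, inside 100 by 150, inner floor 4 above the shelf. Its clear lid, 100 long, is fixed open: hinged on the +x rim, leaning back outwards 57 degrees above level, to 125 high. Origin: centre of the underside of the box; z up.
- dish: Round white ceramic dish, fixed, 120 across at the rim, 20 high, flat inner floor 5 above the shelf and about 98 across. Origin: centre of the underside; z up.
- piggy_bank: Bystander: orange ceramic piggy bank, loose, about 120 long (x, snout to -x), 80 wide, 102 high with its ears. Origin: on the shelf under its middle; z up.
- mug: Bystander: blue ceramic mug, loose, 80 across, 95 high, handle to +y. Origin: centre of the underside; z up.
Mind the look-alikes: they are no part of the job. What is shaped like the battery_a but green is not meant.

How it is judged:
At the end, for the whole second after the job is handed in: Each remote lies flat on the floor of its own bay, lengthwise, not up on a lip; both batteries lie flat on the acrylic box's floor, same side up as at the start, not stacked; the clip is in the dish, within 28 mm of its centre; all five at rest and released (x of remote_long in the frame of tray between -0.0535 and -0.025 m and y of remote_long in the frame of tray between -0.017 and 0.017 m and z of remote_long in the frame of tray between -0.003 and 0.008 m and x of remote_short in the frame of tray between 0.02 and 0.0585 m and y of remote_short in the frame of tray between -0.0445 and -0.0085 m and z of remote_short in the frame of tray between -0.003 and 0.008 m and angle between the y axis of each of remote_long, remote_short and the y axis of tray, either way round below 0.25 rad and x of battery_a in the frame of acrylic_box between -0.038 and 0.038 m and y of battery_a in the frame of acrylic_box between -0.063 and 0.063 m and z of battery_a in the frame of acrylic_box between -0.003 and 0.012 m and x of battery_b in the frame of acrylic_box between -0.038 and 0.038 m and y of battery_b in the frame of acrylic_box between -0.063 and 0.063 m and z of battery_b in the frame of acrylic_box between -0.003 and 0.012 m and horizontal distance between clip and dish below 0.028 m and z of clip in the frame of dish between -0.003 and 0.025 m and linear speed of each of remote_long, remote_short, battery_a, battery_b, clip below 0.02 m/s); the robot touches nothing.
It fails at once if the piggy bank is pushed more than 20 mm or tipped (distance of piggy_bank from where it was at the start of the episode above 0.02 m or angle between piggy_bank's own z axis and vertical above 0.3 rad).
It fails at once if the mug is pushed more than 20 mm or tipped (distance of mug from where it was at the start of the episode above 0.02 m or angle between mug's own z axis and vertical above 0.3 rad).
It also fails if it takes over 104 s, if anything falls off the work surface, if the arm or the gripper's body presses on something with over 40 N, if the wrist force passes 120 N, or if a joint passes its speed limit or range.

ROBOT

A 7-joint arm with a two-finger parallel gripper is mounted at the origin on the work surface. World frame = base frame: x ahead of the robot, y to its left, z up, the work surface at z = 0. Lengths are in m, angles in rad, forces in N, time in s.
With the tool pointing down it reaches from about 0.425 to 1.025 m from the base axis. Payload 3.6 kg.
Tool frame: the origin (TCP) lies at the very end of the fingers, on their centre line; the grasp point (between the pads) lies 19 mm behind it; z points along the fingers, y is the line along which they close (so a half turn about z gives the same grasp; the last joint's range is limited). The gripper opens to 85 mm and grips with 20 to 120 N. Pads are 22 mm wide; open, the fingers measure 114 mm over their backs; the gripper's body (76 mm by 85 mm) begins 54 mm behind the grasp point. The pads swing forward as they close: fully open they stand 13 mm farther back than shut.
Start: joints at [1.04, 0.591, 0.048, 1.609, -0.033, 0.943, -0.034], TCP at [0.307, -0.657, 0.231] pointing down, gripper open.
Joint ranges: [-2.69, 2.69], [-0.47, 2.24], [-1.27, 1.36], [0.19, 2.51], [-1.53, 4.68], [0.08, 2.07], [-3.09, 3.09]. Speed limits (rad/s): [2.57, 2.57, 3.14, 3.14, 3.14, 3.14, 3.14].

INTERFACE

Orientations are given as [roll, pitch, yaw] about the fixed x, y, z axes, in that order (R = Rz(yaw) Ry(pitch) Rx(roll)).
In Python, from plant import monitor, grab_frame, get_calibration, env gives the robot as it stands.
- The arm moves only by the tool carry_out, never from a script. Its argument "deltas" is a list of rows, each a list of 4 numbers: the shift along the tool's x, y, z in cm, then the turn about the tool's z in rad. A call has 1 to 20 rows; each row shifts and turns the commanded pose from where the row before left it, along the tool's axes as they then stand; what a row does not reach is not made up. A row lasts 1/8 s, in which the tool goes at most 62.5 mm and 10.7 degrees, less where a joint would pass 70% of its speed; a pose out of reach is approached as far as the arm can. A call is refused whole if a number of a shift passes 6.25 or a number of a turn 0.188, either way. A call with a gripper value outside its range is refused whole. "claw" is the finger opening in cm, from 0 to 8.54, set as the call begins (left out, the last holds). The fingers move at their own pace and stop on an object; the grip force is fixed at half the most. Time passes only in rows, so rows that do not move let the fingers close. It gives the time, the measured TCP pose, the force, the opening and the grip force at its end, in the units of the state.
- monitor.get_state(): the state, without advancing time (a new reading comes with each control period).
- grab_frame(name): name is "side" or "top" or "wrist"; returns the picture (480x640x3 uint8, red, green, blue); there is no depth.
- get_calibration(name): a dict with "fx", "fy", "cx", "cy" (pixels), "T" (4x4, takes a point from camera to world coordinates). Camera axes: x right, y up, looking along -z (the intrinsics and any distortion apply to the point x, -y, -z); pixel columns grow to the right and rows downward; lengths in m; the calibration is good to about 2 mm. The wrist camera is an equidistant fisheye: a pixel r from the principal point sees the ray r / f radians off the axis. A picture is of the moment at which its call begins: read the wrist's pose just before it. get_calibration takes no time and is no camera call; for the wrist camera it gives the pose at the moment of the call.
- env.finish_job(): hands the job in; it is judged then, once.
The state is a dict: "t": time; "joints": joint angles; "joint_velocities": joint speeds; "joint_torque": joint torques, N m; "ee_pos": TCP position; "orientation": TCP orientation; "contact_force": force on the tool from outside, world axes, zero at the start; "torque": the same for the moment, N m; "grip_width": finger opening in m; "grip_force": force on a finger pad.
Only numpy, scipy, OpenCV 4.12 (cv2) and the standard library are available. Lean on these libraries where they do the work, as an engineer would, in place of code of your own. Each camera call takes 0.05 s, during which the arm holds its last target. There are 200 camera calls.

## Working session

There is one attempt and no reset: what is moved stays moved. The work goes in short steps, Python scripts to look and compute and a tool call to move; the robot and the scene stay as the last step left them, time stands still between calls to the robot, and variables do not carry over. Pictures are saved under pics/ and viewed, at most 14 in all, crops included, and the job is handed in when it is done.

Besides the shell and the picture viewer there is one more tool, called after "Request:" by a JSON object that holds its "fn" and its "kwargs", one argument or row to a line. carry_out: Moves the arm, as the interface text tells. Its arguments: {"type":"object","properties":{"deltas":{"type":"array"},"claw":{"type":"number"}},"required":["deltas"]}

```bash
mkdir -p pics
cat > h.py <<'E'
import numpy as np,cv2
from plant import monitor,grab_frame,get_calibration,env
def save(n,f):
    im=grab_frame(n);cv2.imwrite(f'pics/{f}.png',im[:,:,::-1]);return im
def pix(n,u,v,z,c=None):
    c=c or get_calibration(n);T=np.array(c['T']);a=(u-c['cx'])/c['fx'];b=(v-c['cy'])/c['fy']
    if n=='wrist':
        r=np.hypot(a,b);s=np.sin(r)/r if r>1e-9 else 1;d=np.array([a*s,-b*s,-np.cos(r)])
    else: d=np.array([a,-b,-1])
    d=T[:3,:3]@d;o=T[:3,3];return (o+d*(z-o[2])/d[2]).round(4)
E
python3 - <<'E'
from h import *
save('top','top0');save('side','side0')
for n in('top','side','wrist'):print(n,get_calibration(n))
s=monitor.get_state();print(s['t'],s['ee_pos'],s['orientation'])
E
```

```text
top {'fx': 444.9825431109053, 'fy': 444.9825431109053, 'cx': 323.88007520195197, 'cy': 239.40193282612344, 'T': array([[-0.02734507,  0.98991345, -0.13900941,  0.35006859],
       [-0.99942373, -0.02427617,  0.02372506,  0.01852441],
       [ 0.02011114,  0.13957807,  0.99000682,  1.04409292],
       [ 0.        ,  0.        ,  0.        ,  1.        ]])}
side {'fx': 444.8859784100503, 'fy': 444.8859784100503, 'cx': 317.78923442143196, 'cy': 244.87394243194845, 'T': array([[-0.81182089,  0.39259294, -0.43222405,  0.00267963],
       [-0.5838635 , -0.55477985,  0.59272484,  0.70162264],
       [-0.00708961,  0.73354625,  0.67960256,  0.84222064],
       [ 0.        ,  0.        ,  0.        ,  1.        ]])}
wrist {'fx': 371.64829954431775, 'fy': 371.64829954431775, 'cx': 317.74854327510934, 'cy': 233.32386759579808, 'T': array([[ 0.4230215 ,  0.86538716,  0.26862219,  0.37444338],
       [-0.90611721,  0.40469241,  0.12318954, -0.62297918],
       [-0.00210272, -0.29551501,  0.95533578,  0.37324857],
       [ 0.        ,  0.        ,  0.        ,  1.        ]])}
0.1 [ 0.30704591 -0.65594413  0.23025094] [-3.13956587e+00  1.19337957e-04  4.37874823e-01]
```

View pics/top0.png

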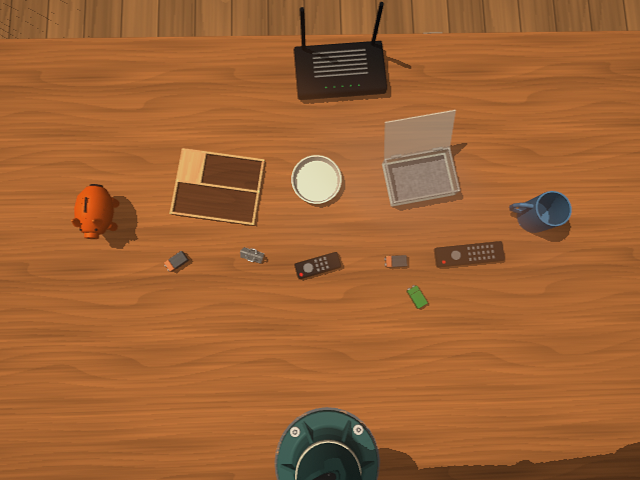

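View pics/side0.png

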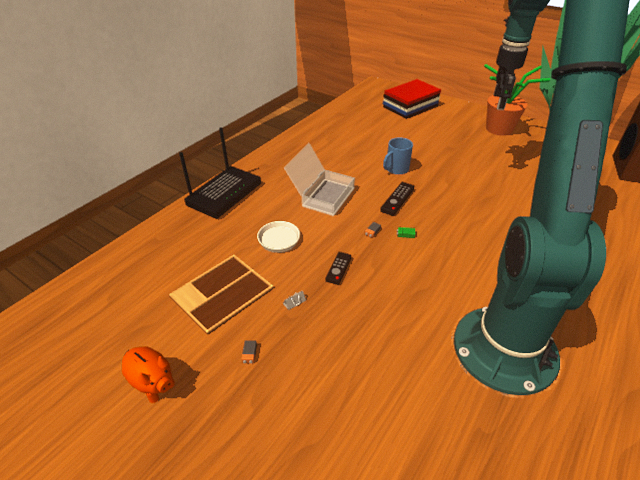

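The top view shows the tray at (217,187), the dish (317,180), the acrylic box (422,178), the batteries at (177,261) and (397,261), the clip (253,256), the short remote (318,266) and the long remote (470,254). The green decoy is at (417,297), the pig at (95,210) and the mug at (550,210). Next I'll enlarge crops.

Run:
```python
import cv2
im=cv2.imread('pics/top0.png')
cv2.imwrite('pics/cA.png',cv2.resize(im[140:285,160:360],None,fx=4,fy=4,interpolation=cv2.INTER_CUBIC))
cv2.imwrite('pics/cB.png',cv2.resize(im[140:285,320:520],None,fx=4,fy=4,interpolation=cv2.INTER_CUBIC))
```

```text
(no output)
```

View pics/cA.png

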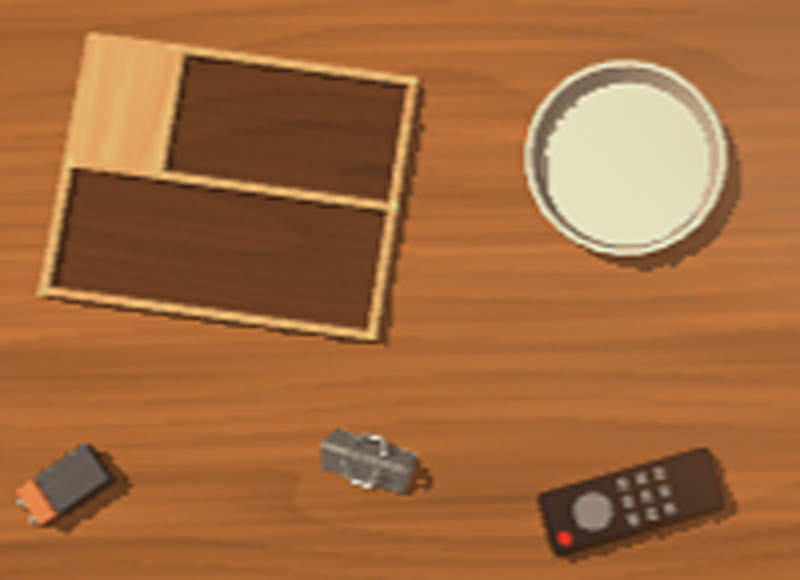

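View pics/cB.png

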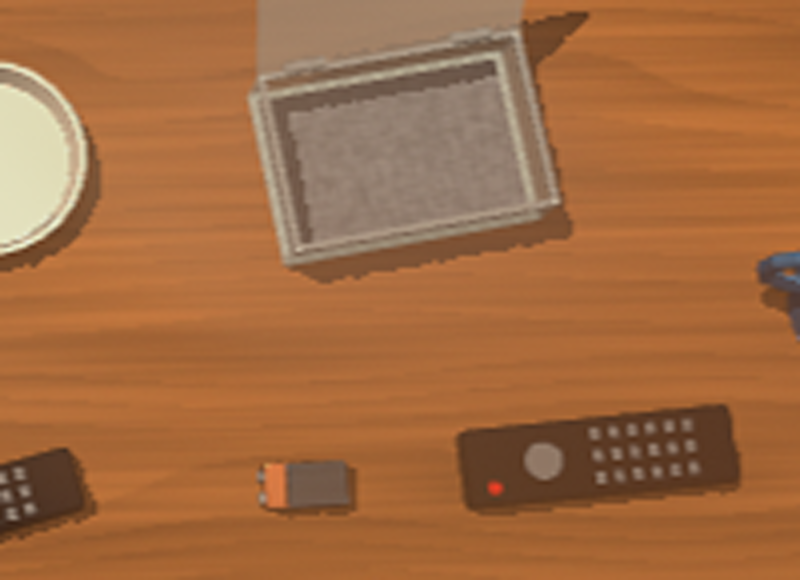

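Run:
```python
from h import *
c=get_calibration('top')
Q={'tray':(160,.01,[(88,33),(419,78),(378,340),(40,295)]),
'dish':(160,.02,[(525,158),(626,60),(727,158),(626,256)]),
'batA':(160,.0175,[(93,446),(112,480),(45,524),(17,487)]),
'clip':(160,.012,[(333,429),(418,455),(411,494),(321,463)]),
'short':(160,.018,[(540,494),(708,450),(727,503),(555,557)]),
'box':(320,.041,[(250,95),(520,30),(559,205),(288,264)]),
'batB':(320,.0175,[(268,462),(349,462),(350,508),(270,508)]),
'long':(320,.020,[(458,432),(728,405),(740,484),(475,510)])}
for k,(u0,z,q) in Q.items():
    P=np.array([pix('top',u0+x/4,140+y/4,z,c)[:2] for x,y in q])
    e=np.roll(P,-1,0)-P
    print(k,P.mean(0).round(4),'sides',np.hypot(*e.T).round(3),'ang',np.degrees(np.arctan2(e[:,1],e[:,0])).round(1),P.tolist())
```

```text
tray [0.6289 0.2421] sides [0.2   0.161 0.2   0.162] ang [-99.2 170.9  80.9  -9. ] [[0.7246, 0.3283], [0.6925, 0.1304], [0.5334, 0.1559], [0.565, 0.3537]]
dish [0.6378 0.0075] sides [0.085 0.085 0.084 0.084] ang [ -46.1 -136.5  133.4   43.9] [[0.6388, 0.0673], [0.6977, 0.006], [0.6362, -0.0523], [0.5783, 0.009]]
batA [0.4523 0.3336] sides [0.023 0.045 0.027 0.048] ang [-150.8  122.8   37.1  -62.2] [[0.474, 0.3191], [0.454, 0.3079], [0.4297, 0.3456], [0.4514, 0.362]]
clip [0.4623 0.1602] sides [0.052 0.023 0.055 0.021] ang [-108.4  169.2   69.6  -19.6] [[0.4811, 0.182], [0.4647, 0.1328], [0.4421, 0.1371], [0.4614, 0.189]]
short [0.4342 0.0087] sides [0.1   0.033 0.104 0.037] ang [ -76.7 -162.2  105.9   12.2] [[0.4396, 0.0621], [0.4627, -0.0357], [0.4316, -0.0457], [0.4031, 0.0542]]
box [ 0.6325 -0.2365] sides [0.166 0.107 0.163 0.103] ang [ -77.3 -171.6  101.1    9.7] [[0.6662, -0.1475], [0.7025, -0.309], [0.5963, -0.3247], [0.5649, -0.1649]]
batB [ 0.4388 -0.1752] sides [0.047 0.027 0.047 0.027] ang [-91.5 178.1  88.5  -0.2] [[0.4528, -0.1518], [0.4516, -0.1991], [0.4249, -0.1982], [0.4261, -0.1517]]
long [ 0.4502 -0.3457] sides [0.16  0.047 0.156 0.046] ang [ -85.7 -176.2   94.1    8.8] [[0.4673, -0.2632], [0.4793, -0.4231], [0.4328, -0.4262], [0.4216, -0.2703]]
```

```bash
cat >> h.py <<'E'
def plan(*W):
    "W: (x,y,z,yaw_deg); prints turn then shift in the turned tool frame (cm)"
    s=monitor.get_state();p=np.array(s['ee_pos']);y=s['orientation'][2]
    print('t',round(s['t'],2),'at',p.round(4),'rpy',np.round(s['orientation'],3))
    for w in W:
        y1=np.radians(w[3]);d=np.array(w[:3])-p;c,k=np.cos(y1),np.sin(y1)
        print('turn %.3f  shift x %.2f y %.2f z %.2f'%(-((y1-y+np.pi)%(2*np.pi)-np.pi),*100*np.array([d[0]*c+d[1]*k,d[0]*k-d[1]*c,-d[2]])))
        p=np.array(w[:3]);y=y1
E
python3 -c "
from h import *
plan((.4502,-.3457,.23,94.5),(.4502,-.3457,.12,94.5))"
```

```text
t 0.1 at [ 0.307  -0.6559  0.2303] rpy [-3.14   0.     0.438]
turn -1.211  shift x 29.81 y 16.71 z 0.03
turn -0.000  shift x 0.00 y 0.00 z 11.00
```

Request:
{"fn": "carry_out", "kwargs": {
  "deltas": [
    [0,0,0,-0.175],
    [0,0,0,-0.175],
    [0,0,0,-0.175],
    [0,0,0,-0.175],
    [0,0,0,-0.175],
    [0,0,0,-0.175],
    [0,0,0,-0.161],
    [3,1.67,0,0],
    [3,1.67,0,0],
    [3,1.67,0,0],
    [3,1.67,0,0],
    [3,1.67,0,0],
    [3,1.67,0,0],
    [3,1.67,0,0],
    [3,1.67,0,0],
    [3,1.67,0,0],
    [2.8,1.67,0,0],
    [0,0,4,0],
    [0,0,4,0],
    [0,0,0,0]
  ],
  "claw": 8.5
}}

```text
t: 2.6
ee_pos: [0.4481, -0.345, 0.1485]
orientation: [-3.136, -0.005, 1.649]
contact_force: [0.5, -0.2, 0.7]
grip_width: 0.0851
grip_force: 0.0
```

```bash
python3 -c "
from h import *
plan((.4502,-.3457,.006,94.5));save('wrist','w1')"
```

```text
t 2.6 at [ 0.4481 -0.345   0.1485] rpy [-3.136 -0.005  1.649]
turn -0.000  shift x -0.09 y 0.20 z 14.25
```

View pics/w1.png

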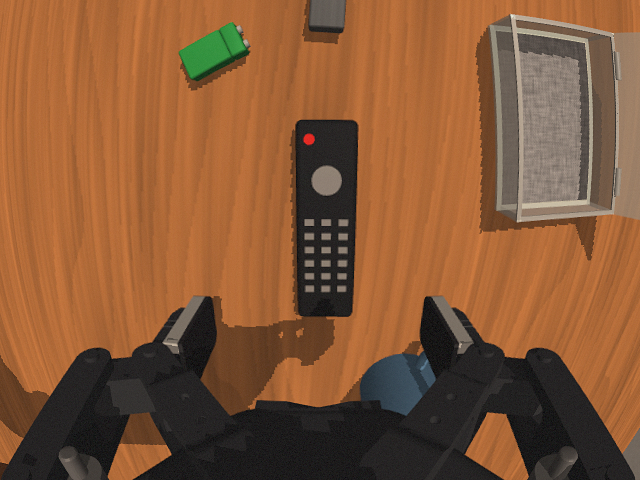

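The wrist view shows the long remote, with top-face corners at (297,121), (357,121), (352,316) and (298,316). The mug is at (400,385), behind the gripper.

```bash
python3 -c "
from h import *
P=np.array([pix('wrist',u,v,.02)[:2] for u,v in [(297,121),(357,121),(352,316),(298,316)]]);print(P.mean(0),P)
print(pix('top',542,207,.0),pix('top',548,208,.095))
m=P.mean(0);plan((m[0],m[1],.005,94.5))"
```

```text
[ 0.454825 -0.346825] [[ 0.4273 -0.2697]
 [ 0.4708 -0.2661]
 [ 0.4833 -0.424 ]
 [ 0.4379 -0.4275]]
[ 0.5629 -0.5362  0.    ] [ 0.541  -0.4989  0.095 ]
t 2.65 at [ 0.4497 -0.346   0.1504] rpy [-3.139e+00 -2.000e-03  1.649e+00]
turn -0.000  shift x -0.13 y 0.50 z 14.54
```

Request:
{"fn": "carry_out", "kwargs": {
  "deltas": [
    [-0.1,0.4,3,0],
    [0,0,3,0],
    [0,0,3,0],
    [0,0,2.5,0],
    [0,0,2,0],
    [0,0,1,0],
    [0,0,0,0],
    [0,0,0,0]
  ]
}}

```text
t: 3.65
ee_pos: [0.4555, -0.3478, 0.0074]
orientation: [3.14, 0.001, 1.649]
contact_force: [0.2, -0.3, -0.1]
grip_width: 0.0852
grip_force: 0.0
```

Request:
{"fn": "carry_out", "kwargs": {
  "deltas": [
    [0,0,0,0],
    [0,0,0,0],
    [0,0,0,0],
    [0,0,0,0],
    [0,0,0,0],
    [0,0,0,0],
    [0,0,0,0],
    [0,0,0,0]
  ],
  "claw": 3.5
}}

```text
t: 4.65
ee_pos: [0.455, -0.3474, 0.0071]
orientation: [3.141, 0.001, 1.649]
contact_force: [-1.5, 0.2, 4.1]
grip_width: 0.0443
grip_force: 62.1
```

Request:
{"fn": "carry_out", "kwargs": {
  "deltas": [
    [0,0,-1,0],
    [0,0,-2,0],
    [0,0,-3,0],
    [0,0,-3,0],
    [0,0,-2,0],
    [0,0,0,0],
    [0,0,0,0]
  ]
}}

```text
t: 5.52
ee_pos: [0.454, -0.3469, 0.1158]
orientation: [-3.141, -0.001, 1.649]
contact_force: [-1.6, 0.2, -0.6]
grip_width: 0.0444
grip_force: 61.5
```

```bash
python3 -c "
from h import *
plan((.5905,.2482,.10,81),(.5905,.2482,.0095,81));save('wrist','w2')"
```

```text
t 5.53 at [ 0.454  -0.3469  0.1158] rpy [-3.141e+00 -1.000e-03  1.649e+00]
turn 0.235  shift x 60.91 y 4.17 z 1.58
turn -0.000  shift x 0.00 y 0.00 z 9.05
```

View pics/w2.png

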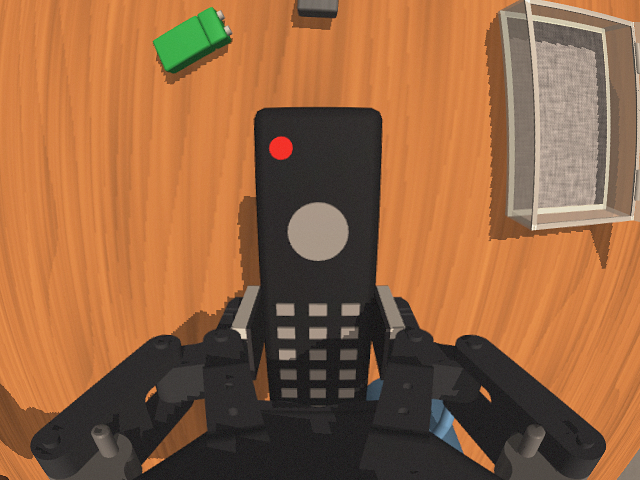

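The long remote is held level and aligned. Now I'll carry it to the tray.

Request:
{"fn": "carry_out", "kwargs": {
  "deltas": [
    [0,0,0,0.118],
    [0,0,0,0.117],
    [3,0.2,0,0],
    [4,0.3,0,0],
    [4,0.3,0,0],
    [4,0.3,0,0],
    [4,0.3,0,0],
    [4,0.3,0,0],
    [4,0.3,0,0],
    [4,0.3,0,0],
    [4,0.3,0,0],
    [4,0.3,0,0],
    [4,0.3,0,0],
    [4,0.3,0,0],
    [4,0.3,0,0],
    [4,0.3,0,0],
    [4,0.2,0,0],
    [2,0.1,0,0],
    [0,0,2,0],
    [0,0,0,0]
  ]
}}

```text
t: 8.07
ee_pos: [0.5912, 0.2446, 0.0933]
orientation: [-3.136, 0.006, 1.412]
contact_force: [-0.8, -1.4, -1.3]
grip_width: 0.0441
grip_force: 61.4
```

```bash
python3 -c "
from h import *
plan((.5905,.2482,.011,81))
save('wrist','w3')"
```

```text
t 8.07 at [0.5912 0.2446 0.0933] rpy [-3.136  0.006  1.412]
turn -0.002  shift x 0.34 y -0.12 z 8.23
```

View pics/w3.png

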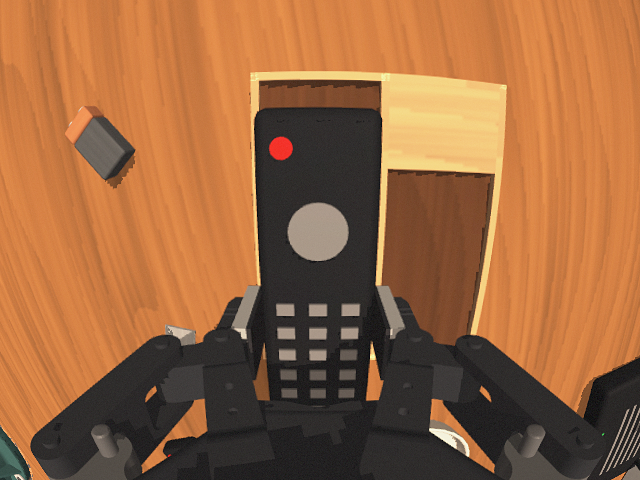

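Request:
{"fn": "carry_out", "kwargs": {
  "deltas": [
    [0.1,-0.1,2,0],
    [0,0,2.5,0],
    [0,0,2,0],
    [0,0,1,0],
    [0,0,0,0],
    [0,0,0,0]
  ]
}}

```text
t: 8.88
ee_pos: [0.5933, 0.2498, 0.0219]
orientation: [3.141, -0.001, 1.414]
contact_force: [0.2, -0.1, -0.6]
grip_width: 0.0441
grip_force: 61.5
```

```bash
python3 -c "
from h import *
plan((.5905,.2482,.012,81))"
```

```text
t 8.88 at [0.5933 0.2498 0.0219] rpy [ 3.141e+00 -1.000e-03  1.414e+00]
turn 0.000  shift x -0.21 y -0.25 z 0.99
```

Request:
{"fn": "carry_out", "kwargs": {
  "deltas": [
    [-0.2,-0.25,0.5,0],
    [0,0,0.45,0],
    [0,0,0,0],
    [0,0,0,0]
  ]
}}

```text
t: 9.38
ee_pos: [0.59, 0.248, 0.0118]
orientation: [3.141, -0.0, 1.414]
contact_force: [0.8, -0.5, -1.3]
grip_width: 0.0442
grip_force: 61.5
```

Request:
{"fn": "carry_out", "kwargs": {
  "deltas": [
    [0,0,0,0],
    [0,0,0,0],
    [0,0,0,0],
    [0,0,0,0],
    [0,0,-1,0],
    [0,0,-2,0],
    [0,0,-3,0],
    [0,0,-4,0],
    [0,0,-3,0],
    [0,0,0,0]
  ],
  "claw": 6.5
}}

```text
t: 10.62
ee_pos: [0.5922, 0.249, 0.1462]
orientation: [3.135, -0.004, 1.414]
contact_force: [0.4, -0.0, 0.5]
grip_width: 0.0648
grip_force: 0.0
```

```bash
python3 -c "
from h import *
plan((.4342,.0087,.13,104.5))"
```

```text
t 10.62 at [0.5922 0.249  0.1462] rpy [ 3.135 -0.004  1.414]
turn -0.410  shift x -19.31 y -21.31 z 1.62
```

Request:
{"fn": "carry_out", "kwargs": {
  "deltas": [
    [0,0,0,-0.14],
    [0,0,0,-0.14],
    [0,0,0,-0.13],
    [-2.4,-2.65,0,0],
    [-2.4,-2.65,0,0],
    [-2.4,-2.65,0,0],
    [-2.4,-2.65,0,0],
    [-2.4,-2.65,0,0],
    [-2.4,-2.65,0,0],
    [-2.4,-2.65,0,0],
    [-2.4,-2.65,0,0],
    [0,0,2,0],
    [0,0,0,0],
    [0,0,0,0]
  ],
  "claw": 8.5
}}

```text
t: 12.38
ee_pos: [0.433, 0.0095, 0.1221]
orientation: [3.141, -0.0, 1.825]
contact_force: [0.1, 0.5, 0.1]
grip_width: 0.085
grip_force: 0.0
```

```bash
python3 -c "
from h import *
plan((.4342,.0087,.006,104.5));save('wrist','w4')"
```

```text
t 12.38 at [0.433  0.0095 0.1221] rpy [ 3.141 -0.     1.825]
turn 0.001  shift x -0.11 y 0.09 z 11.61
```

View pics/w4.png

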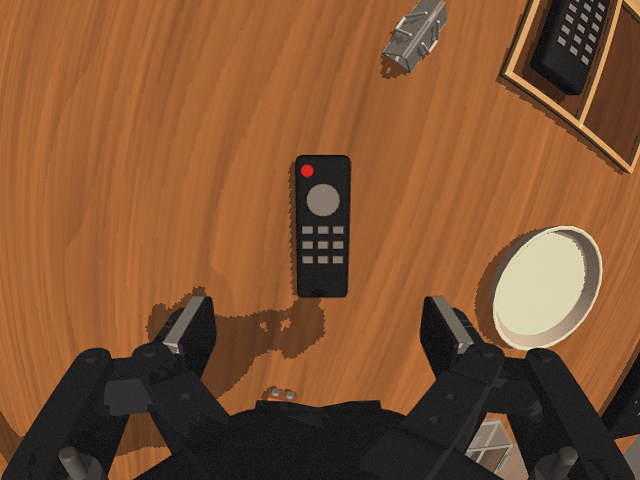

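The long remote lies in its bay, clear of the lips. The short remote's corners are (297,155), (350,155), (348,297) and (297,297), well aligned.

```bash
python3 -c "
from h import *
P=np.array([pix('wrist',u,v,.018)[:2] for u,v in [(297,155),(350,155),(348,297),(297,297)]]);m=P.mean(0);print(m,P)
plan((m[0],m[1],.005,104.5))"
```

```text
[0.435475 0.01315 ] [[ 0.4056  0.0591]
 [ 0.4396  0.068 ]
 [ 0.4667 -0.0325]
 [ 0.43   -0.042 ]]
t 12.43 at [0.4333 0.0096 0.1222] rpy [ 3.141 -0.     1.825]
turn 0.001  shift x 0.29 y 0.30 z 11.72
```

Request:
{"fn": "carry_out", "kwargs": {
  "deltas": [
    [0.2,0.3,2.5,0],
    [0,0,3,0],
    [0,0,3,0],
    [0,0,2,0],
    [0,0,1.2,0],
    [0,0,0,0],
    [0,0,0,0]
  ]
}}

```text
t: 13.3
ee_pos: [0.4356, 0.0119, 0.0054]
orientation: [3.14, 0.0, 1.824]
contact_force: [-0.5, -0.5, 0.5]
grip_width: 0.0849
grip_force: 0.0
```

Request:
{"fn": "carry_out", "kwargs": {
  "deltas": [
    [0,0,0,0],
    [0,0,0,0],
    [0,0,0,0],
    [0,0,0,0],
    [0,0,0,0],
    [0,0,0,0],
    [0,0,0,0],
    [0,0,0,0],
    [0,0,0,0]
  ],
  "claw": 2.5
}}

```text
t: 14.42
ee_pos: [0.4353, 0.0116, 0.0055]
orientation: [3.141, 0.0, 1.824]
contact_force: [-0.6, 0.5, 8.6]
grip_width: 0.0366
grip_force: 60.0
```

Request:
{"fn": "carry_out", "kwargs": {
  "deltas": [
    [0,0,-1,0],
    [0,0,-2,0],
    [0,0,-3,0],
    [0,0,-3,0],
    [0,0,-1,0],
    [0,0,0,0]
  ]
}}

```text
t: 15.18
ee_pos: [0.4353, 0.0115, 0.1052]
orientation: [3.14, 0.0, 1.823]
contact_force: [0.1, 0.2, -1.7]
grip_width: 0.0364
grip_force: 60.5
```

```bash
python3 -c "
from h import *
plan((.6633,.2092,.10,81),(.6633,.2092,.012,81))"
```

```text
t 15.18 at [0.4353 0.0115 0.1052] rpy [3.14  0.    1.823]
turn 0.410  shift x 23.09 y 19.42 z 0.52
turn -0.000  shift x 0.00 y 0.00 z 8.80
```

Request:
{"fn": "carry_out", "kwargs": {
  "deltas": [
    [0,0,0,0.14],
    [0,0,0,0.14],
    [0,0,0,0.13],
    [2,1.7,0,0],
    [3,2.5,0,0],
    [3,2.5,0,0],
    [3,2.5,0,0],
    [3,2.5,0,0],
    [3,2.5,0,0],
    [3,2.6,0,0],
    [2,1.7,0,0],
    [1,0.8,2,0],
    [0,0,3,0],
    [0,0,0,0],
    [0,0,0,0],
    [0,0,0,0]
  ]
}}

```text
t: 17.18
ee_pos: [0.6622, 0.2086, 0.0557]
orientation: [3.14, -0.0, 1.413]
contact_force: [0.1, -1.1, -0.3]
grip_width: 0.0365
grip_force: 60.5
```

```bash
python3 -c "
from h import *
plan((.6633,.2092,.0105,81))"
```

```text
t 17.18 at [0.6622 0.2086 0.0557] rpy [ 3.14  -0.     1.413]
turn -0.000  shift x 0.08 y 0.10 z 4.52
```

Request:
{"fn": "carry_out", "kwargs": {
  "deltas": [
    [0.1,0.1,2,0],
    [0,0,1.5,0],
    [0,0,1,0],
    [0,0,0,0],
    [0,0,0,0]
  ]
}}

```text
t: 17.8
ee_pos: [0.6624, 0.2095, 0.0096]
orientation: [-3.141, 0.0, 1.414]
contact_force: [-1.9, 0.4, 4.2]
grip_width: 0.0365
grip_force: 61.8
```

Request:
{"fn": "carry_out", "kwargs": {
  "deltas": [
    [0,0,0,0],
    [0,0,0,0],
    [0,0,0,0],
    [0,0,0,0],
    [0,0,-1,0],
    [0,0,-2,0],
    [0,0,-3,0],
    [0,0,-4,0],
    [0,0,-2,0],
    [0,0,0,0],
    [0,0,0,0]
  ],
  "claw": 5.5
}}

```text
t: 19.18
ee_pos: [0.6619, 0.2091, 0.1287]
orientation: [-3.14, 0.001, 1.414]
contact_force: [0.0, 0.3, -0.9]
grip_width: 0.0549
grip_force: 0.0
```

```bash
python3 -c "
from h import *
plan((.462,.160,.13,160))"
```

```text
t 19.18 at [0.6619 0.2091 0.1287] rpy [-3.140e+00  1.000e-03  1.414e+00]
turn -1.379  shift x 17.10 y -11.45 z -0.13
```

Request:
{"fn": "carry_out", "kwargs": {
  "deltas": [
    [0,0,0,-0.175],
    [0,0,0,-0.175],
    [0,0,0,-0.175],
    [0,0,0,-0.175],
    [0,0,0,-0.175],
    [0,0,0,-0.175],
    [0,0,0,-0.175],
    [0,0,0,-0.154],
    [2.8,-1.9,0,0],
    [2.8,-1.9,0,0],
    [2.8,-1.9,0,0],
    [2.8,-1.9,0,0],
    [2.8,-1.9,0,0],
    [2.8,-1.9,0,0],
    [0,0,0,0],
    [0,0,0,0]
  ],
  "claw": 8.5
}}

```text
t: 21.18
ee_pos: [0.4662, 0.1599, 0.1291]
orientation: [3.142, -0.001, 2.793]
contact_force: [0.7, 0.5, 0.8]
grip_width: 0.0852
grip_force: 0.0
```

```bash
python3 -c "
from h import *
plan((.462,.160,.006,160));save('wrist','w5')"
```

```text
t 21.18 at [0.4662 0.1599 0.1291] rpy [ 3.142e+00 -1.000e-03  2.793e+00]
turn 0.000  shift x 0.40 y -0.14 z 12.31
```

View pics/w5.png

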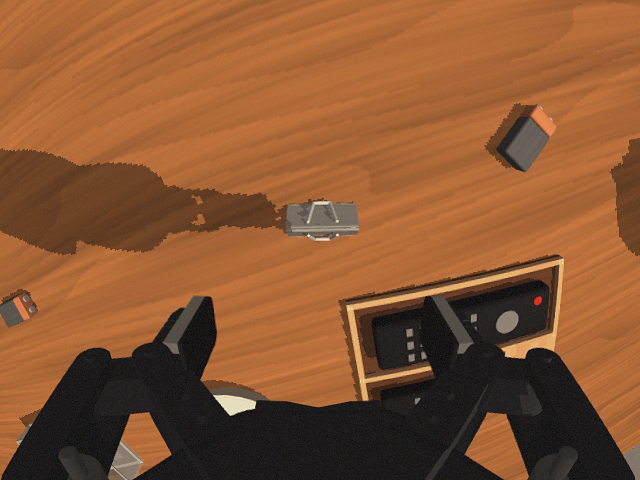

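The clip lies level in the view. Its ends are at u=286 and 358, its far base edge at row 203 and its jaw ridge at about row 229.

```bash
python3 -c "
from h import *
p=pix('wrist',321,203,0);q=pix('wrist',322,230,.024);a=pix('wrist',286,229,.024);b=pix('wrist',358,228,.024)
u=np.array([np.cos(np.radians(160)),np.sin(np.radians(160))])
print(p,q,(p-q)[:2]@u,a,b,(a-b)[:2],np.hypot(*(a-b)[:2]),np.degrees(np.arctan2(*(b-a)[[1,0]])))
plan((q[0],q[1],.006,160))"
```

```text
[0.4525 0.1689 0.    ] [0.4658 0.1646 0.024 ] 0.013968598472752936 [0.4565 0.1412 0.024 ] [0.4731 0.1887 0.024 ] [-0.0166 -0.0475] 0.05031709451071277 70.7368229307423
t 21.23 at [0.4669 0.1602 0.1293] rpy [ 3.141 -0.     2.792]
turn -0.000  shift x 0.25 y 0.38 z 12.33
```

Request:
{"fn": "carry_out", "kwargs": {
  "deltas": [
    [0.2,0.4,3,0],
    [0,0,3,0],
    [0,0,3,0],
    [0,0,2.3,0],
    [0,0,1.2,0],
    [0,0,0,0],
    [0,0,0,0]
  ]
}}

```text
t: 22.1
ee_pos: [0.4661, 0.1646, 0.0053]
orientation: [3.141, 0.001, 2.793]
contact_force: [0.1, -0.9, -0.8]
grip_width: 0.0844
grip_force: 0.0
```

Request:
{"fn": "carry_out", "kwargs": {
  "deltas": [
    [0,0,0,0],
    [0,0,0,0],
    [0,0,0,0],
    [0,0,0,0],
    [0,0,0,0],
    [0,0,0,0],
    [0,0,0,0]
  ],
  "claw": 4
}}

```text
t: 22.98
ee_pos: [0.4659, 0.1643, 0.0059]
orientation: [3.141, 0.001, 2.793]
contact_force: [-1.3, -1.1, 7.4]
grip_width: 0.049
grip_force: 61.0
```

Request:
{"fn": "carry_out", "kwargs": {
  "deltas": [
    [0,0,-1,0],
    [0,0,-2,0],
    [0,0,-3,0],
    [0,0,-2,0],
    [0,0,0,0],
    [0,0,0,0]
  ]
}}

```text
t: 23.72
ee_pos: [0.4652, 0.1638, 0.0845]
orientation: [-3.141, -0.0, 2.792]
contact_force: [0.1, -0.8, -0.3]
grip_width: 0.0495
grip_force: 62.2
```

```bash
python3 -c "
from h import *
plan((.6375,.0075,.08,160),(.6375,.0075,.012,160))"
```

```text
t 23.73 at [0.4652 0.1638 0.0845] rpy [-3.141 -0.     2.792]
turn -0.000  shift x -21.54 y -8.80 z 0.45
turn -0.000  shift x 0.00 y 0.00 z 6.80
```

Request:
{"fn": "carry_out", "kwargs": {
  "deltas": [
    [-2.5,-1,0,0],
    [-3,-1.2,0,0],
    [-3,-1.2,0,0],
    [-3,-1.2,0,0],
    [-3,-1.2,0,0],
    [-3,-1.2,0,0],
    [-2.5,-1.2,0,0],
    [-1.5,-0.6,0,0],
    [0,0,2,0],
    [0,0,2,0],
    [0,0,0,0],
    [0,0,0,0],
    [0,0,0,0]
  ]
}}

```text
t: 25.35
ee_pos: [0.6378, 0.0087, 0.0454]
orientation: [3.141, 0.001, 2.794]
contact_force: [0.6, 0.5, 0.4]
grip_width: 0.0493
grip_force: 62.2
```

```bash
python3 -c "
from h import *
plan((.6375,.0075,.0115,160))"
```

```text
t 25.35 at [0.6378 0.0087 0.0454] rpy [3.141e+00 1.000e-03 2.794e+00]
turn 0.001  shift x -0.02 y -0.12 z 3.39
```

Request:
{"fn": "carry_out", "kwargs": {
  "deltas": [
    [0,-0.1,1.5,0],
    [0,0,1.2,0],
    [0,0,0.6,0],
    [0,0,0,0],
    [0,0,0,0]
  ]
}}

```text
t: 25.98
ee_pos: [0.6371, 0.0072, 0.0115]
orientation: [3.142, -0.0, 2.793]
contact_force: [0.1, 0.1, -0.4]
grip_width: 0.0491
grip_force: 62.2
```

Request:
{"fn": "carry_out", "kwargs": {
  "deltas": [
    [0,0,0,0],
    [0,0,0,0],
    [0,0,0,0],
    [0,0,-1,0],
    [0,0,-2,0],
    [0,0,-3,0],
    [0,0,-4,0],
    [0,0,-2,0],
    [0,0,0,0],
    [0,0,0,0]
  ],
  "claw": 6
}}

```text
t: 27.22
ee_pos: [0.6362, 0.0067, 0.1309]
orientation: [-3.14, -0.002, 2.793]
contact_force: [1.1, 0.5, 0.2]
grip_width: 0.0604
grip_force: 0.0
```

```bash
python3 -c "
from h import *
plan((.4388,-.1752,.13,89))"
```

```text
t 27.23 at [0.6362 0.0067 0.1309] rpy [-3.140e+00 -2.000e-03  2.793e+00]
turn 1.239  shift x -18.53 y -19.42 z 0.09
```

Request:
{"fn": "carry_out", "kwargs": {
  "deltas": [
    [0,0,0,0.175],
    [0,0,0,0.175],
    [0,0,0,0.175],
    [0,0,0,0.175],
    [0,0,0,0.175],
    [0,0,0,0.175],
    [0,0,0,0.189]
  ]
}}

```text
out of range
```

Request:
{"fn": "carry_out", "kwargs": {
  "deltas": [
    [0,0,0,0.175],
    [0,0,0,0.175],
    [0,0,0,0.175],
    [0,0,0,0.175],
    [0,0,0,0.175],
    [0,0,0,0.175],
    [0,0,0,0.185],
    [-2.6,-2.8,0,0],
    [-2.7,-2.8,0,0],
    [-2.7,-2.8,0,0],
    [-2.7,-2.8,0,0],
    [-2.7,-2.8,0,0],
    [-2.6,-2.8,0,0],
    [-2.5,-2.6,0,0],
    [0,0,3,0],
    [0,0,0,0],
    [0,0,0,0]
  ]
}}

```text
t: 29.35
ee_pos: [0.4409, -0.1747, 0.1016]
orientation: [-3.141, -0.001, 1.559]
contact_force: [0.6, -0.1, 0.8]
grip_width: 0.0603
grip_force: 0.0
```

```bash
python3 -c "
from h import *
plan((.4388,-.1752,.007,89));save('wrist','w6')"
```

```text
t 29.35 at [ 0.4409 -0.1747  0.1016] rpy [-3.141e+00 -1.000e-03  1.559e+00]
turn 0.006  shift x -0.05 y -0.21 z 9.46
```

View pics/w6.png

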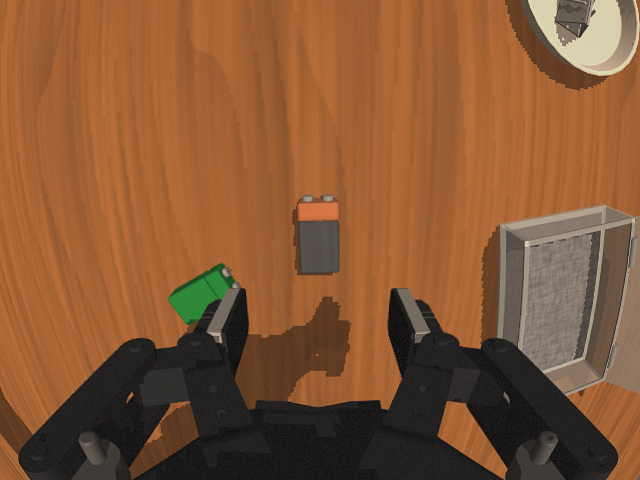

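The battery top spans (298,201) to (339,272) and is aligned with the gripper. The clip is in the dish at (573,12). The green decoy's nearest corner is at about (235,285). The earlier refused call simply didn't move the arm.

```bash
python3 -c "
from h import *
P=np.array([pix('wrist',u,v,.0175)[:2] for u,v in [(298,201),(338,201),(339,272),(298,272)]]);m=P.mean(0);print(m,P,pix('wrist',238,287,.0175))
plan((m[0],m[1],.008,89))"
```

```text
[ 0.4406 -0.1713] [[ 0.4282 -0.1471]
 [ 0.4533 -0.1474]
 [ 0.4541 -0.1955]
 [ 0.4268 -0.1952]] [ 0.3851 -0.2063  0.0175]
t 29.4 at [ 0.4414 -0.1748  0.102 ] rpy [ 3.141 -0.     1.559]
turn 0.006  shift x 0.35 y -0.08 z 9.40
```

Request:
{"fn": "carry_out", "kwargs": {
  "deltas": [
    [0.3,-0.1,3,0],
    [0,0,3,0],
    [0,0,2.2,0],
    [0,0,1.2,0],
    [0,0,0,0],
    [0,0,0,0]
  ]
}}

```text
t: 30.15
ee_pos: [0.4404, -0.1724, 0.0085]
orientation: [3.14, 0.0, 1.558]
contact_force: [0.3, 0.0, 0.1]
grip_width: 0.0602
grip_force: 0.0
```

Request:
{"fn": "carry_out", "kwargs": {
  "deltas": [
    [0,0,0,0],
    [0,0,0,0],
    [0,0,0,0],
    [0,0,0,0],
    [0,0,0,0],
    [0,0,0,0],
    [0,0,0,0]
  ],
  "claw": 1.5
}}

```text
t: 31.02
ee_pos: [0.4402, -0.1725, 0.0087]
orientation: [3.14, 0.001, 1.558]
contact_force: [-0.2, 1.3, 7.3]
grip_width: 0.0244
grip_force: 59.1
```

Request:
{"fn": "carry_out", "kwargs": {
  "deltas": [
    [0,0,-1,0],
    [0,0,-2,0],
    [0,0,-3,0],
    [0,0,-3,0],
    [0,0,-1,0],
    [0,0,0,0],
    [0,0,0,0]
  ]
}}

```text
t: 31.9
ee_pos: [0.4391, -0.1722, 0.107]
orientation: [-3.14, -0.0, 1.558]
contact_force: [-0.4, -0.2, -0.7]
grip_width: 0.0247
grip_force: 59.3
```

```bash
python3 -c "
from h import *
c=np.array([.6325,-.2365]);a=np.radians(11);R=np.array([[np.cos(a),-np.sin(a)],[np.sin(a),np.cos(a)]])
for o in((-.005,-.036),(-.005,.036)):print(c+R@o)
m=c+R@(-.005,-.036)
plan((m[0],m[1],.10,101),(m[0],m[1],.014,101))"
```

```text
[ 0.63446099 -0.27279262]
[ 0.62072274 -0.20211547]
t 31.9 at [ 0.4391 -0.1722  0.107 ] rpy [-3.14  -0.     1.558]
turn -0.205  shift x -13.61 y 17.26 z 0.70
turn -0.000  shift x 0.00 y 0.00 z 8.60
```

Request:
{"fn": "carry_out", "kwargs": {
  "deltas": [
    [0,0,0,-0.1],
    [0,0,0,-0.105],
    [-1.5,2,0,0],
    [-2,2.5,0,0],
    [-2,2.5,0,0],
    [-2,2.5,0,0],
    [-2,2.5,0,0],
    [-2,2.5,0,0],
    [-1.5,2,0,0],
    [-0.6,0.8,0,0],
    [0,0,2,0],
    [0,0,1,0],
    [0,0,0,0],
    [0,0,0,0],
    [0,0,0,0]
  ]
}}

```text
t: 33.78
ee_pos: [0.6358, -0.2728, 0.0784]
orientation: [3.141, 0.001, 1.763]
contact_force: [-0.4, -0.1, -0.1]
grip_width: 0.0247
grip_force: 59.4
```

```bash
python3 -c "
from h import *
plan((.6345,-.2728,.0135,101));save('wrist','w7')"
```

```text
t 33.77 at [ 0.6358 -0.2728  0.0784] rpy [3.141e+00 1.000e-03 1.763e+00]
turn 0.000  shift x 0.03 y -0.13 z 6.49
```

View pics/w7.png

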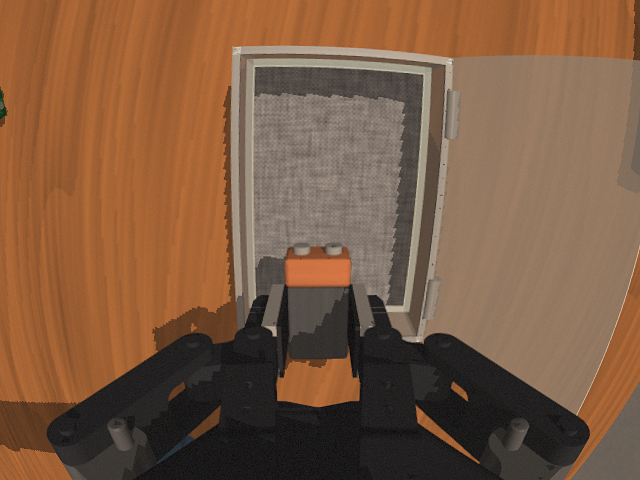

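The gripper holds the battery over the box. The rim corners visible are (235,48), (451,60) and (424,340).

```bash
python3 -c "
from h import *
a,b,c=[pix('wrist',u,v,.041)[:2] for u,v in [(235,48),(451,60),(424,340)]];print(a,b,c,(a+c)/2,np.hypot(*(a-b)),np.hypot(*(b-c)),np.degrees(np.arctan2(*(b-c)[::-1])))"
```

```text
[ 0.5741 -0.1681] [ 0.6788 -0.1517] [ 0.7057 -0.3056] [ 0.6399  -0.23685] 0.10597664837123308 0.15623322309931392 99.91450512357959
```

Request:
{"fn": "carry_out", "kwargs": {
  "deltas": [
    [0,0.4,1,0],
    [0,0,2,0],
    [0,0,2,0],
    [0,0,1,0],
    [0,0,0.4,0],
    [0,0,0,0],
    [0,0,0,0]
  ]
}}

```text
t: 34.7
ee_pos: [0.64, -0.2722, 0.0141]
orientation: [3.141, 0.001, 1.763]
contact_force: [0.2, -0.6, -0.0]
grip_width: 0.0243
grip_force: 59.4
```

Request:
{"fn": "carry_out", "kwargs": {
  "deltas": [
    [0,0,0,0],
    [0,0,0,0],
    [0,0,0,0],
    [0,0,0,0],
    [0,0,-1,0],
    [0,0,-2,0],
    [0,0,-3,0],
    [0,0,-4,0],
    [0,0,-2,0],
    [0,0,0,0],
    [0,0,0,0]
  ],
  "claw": 4.2
}}

```text
t: 36.08
ee_pos: [0.6384, -0.2719, 0.1327]
orientation: [-3.14, -0.001, 1.763]
contact_force: [-0.4, -0.4, -0.5]
grip_width: 0.0421
grip_force: 0.0
```

```bash
python3 -c "
from h import *
plan((.4523,.3336,.13,120))"
```

```text
t 36.08 at [ 0.6384 -0.2719  0.1327] rpy [-3.140e+00 -1.000e-03  1.763e+00]
turn -0.332  shift x 61.74 y 14.15 z 0.27
```

Request:
{"fn": "carry_out", "kwargs": {
  "deltas": [
    [0,0,0,-0.166],
    [0,0,0,-0.166],
    [3,0.7,0,0],
    [4,0.9,0,0],
    [4,0.9,0,0],
    [4,0.9,0,0],
    [4,0.9,0,0],
    [4,0.9,0,0],
    [4,0.9,0,0],
    [4,0.9,0,0],
    [4,0.9,0,0],
    [4,0.9,0,0],
    [4,0.9,0,0],
    [4,0.9,0,0],
    [4,0.9,0,0],
    [4,0.9,0,0],
    [4,1,0,0],
    [2.6,0.8,0,0],
    [0,0,2,0],
    [0,0,0,0]
  ],
  "claw": 6
}}

```text
t: 38.58
ee_pos: [0.4523, 0.3311, 0.1113]
orientation: [-3.135, 0.001, 2.096]
contact_force: [0.1, 0.0, 0.2]
grip_width: 0.06
grip_force: 0.0
```

```bash
python3 -c "
from h import *
plan((.4523,.3336,.008,120));save('wrist','w8')"
```

```text
t 38.58 at [0.4523 0.3311 0.1113] rpy [-3.135e+00  1.000e-03  2.096e+00]
turn 0.001  shift x 0.22 y 0.13 z 10.33
```

View pics/w8.png

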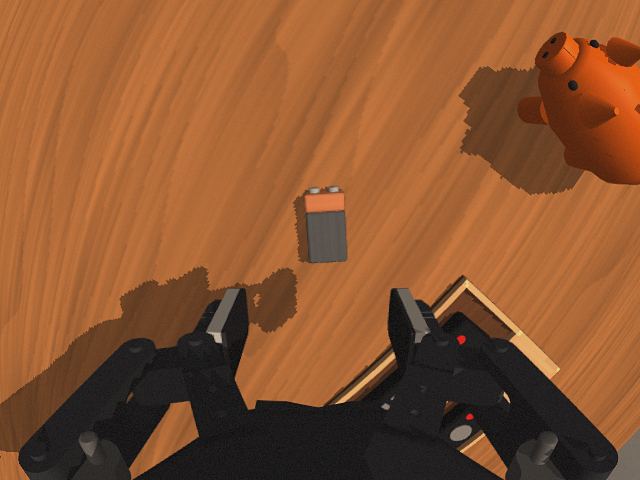

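The battery top's corners are (305,193), (344,192), (347,262) and (307,262), a tilt of about 2°. The pig is well clear at (590,110).

```bash
python3 -c "
from h import *
P=np.array([pix('wrist',u,v,.0175)[:2] for u,v in [(305,193),(344,192),(347,262),(307,262)]]);m=P.mean(0)
e=P[0]+P[1]-P[2]-P[3];g=np.degrees(np.arctan2(e[1],e[0]));print(m,g)
plan((m[0],m[1],.008,g))"
```

```text
[0.453475 0.339475] 122.3624201775482
t 38.62 at [0.453  0.3311 0.1121] rpy [-3.137e+00  1.000e-03  2.095e+00]
turn -0.041  shift x 0.68 y 0.48 z 10.41
```

Request:
{"fn": "carry_out", "kwargs": {
  "deltas": [
    [0,0,0,-0.04],
    [0.5,0.4,2,0],
    [0,0,3,0],
    [0,0,3,0],
    [0,0,1.3,0],
    [0,0,0.9,0],
    [0,0,0,0],
    [0,0,0,0]
  ]
}}

```text
t: 39.62
ee_pos: [0.4554, 0.3392, 0.0125]
orientation: [3.14, -0.0, 2.135]
contact_force: [0.6, 0.7, 0.7]
grip_width: 0.0602
grip_force: 0.0
```

Request:
{"fn": "carry_out", "kwargs": {
  "deltas": [
    [0,0,0,0],
    [0,0,0,0],
    [0,0,0,0],
    [0,0,0,0],
    [0,0,0,0],
    [0,0,0,0],
    [0,0,0,0]
  ],
  "claw": 1.5
}}

```text
t: 40.5
ee_pos: [0.4553, 0.3389, 0.0127]
orientation: [3.141, 0.0, 2.135]
contact_force: [-0.6, 0.0, 5.1]
grip_width: 0.0238
grip_force: 58.6
```

Request:
{"fn": "carry_out", "kwargs": {
  "deltas": [
    [0,0,-1,0],
    [0,0,-2,0],
    [0,0,-3,0],
    [0,0,-3,0],
    [0,0,-1,0],
    [0,0,0,0],
    [0,0,0,0]
  ]
}}

```text
t: 41.38
ee_pos: [0.4544, 0.3381, 0.1108]
orientation: [-3.14, 0.0, 2.135]
contact_force: [-0.6, -0.7, -1.6]
grip_width: 0.0239
grip_force: 59.1
```

```bash
python3 -c "
from h import *
plan((.627,-.202,.10,101),(.627,-.202,.014,101))"
```

```text
t 41.38 at [0.4544 0.3381 0.1108] rpy [-3.14   0.     2.135]
turn 0.372  shift x -56.31 y 6.64 z 1.08
turn -0.000  shift x 0.00 y 0.00 z 8.60
```

Request:
{"fn": "carry_out", "kwargs": {
  "deltas": [
    [0,0,0,0.186],
    [0,0,0,0.186],
    [-3,0.4,0,0],
    [-4,0.5,0,0],
    [-4,0.5,0,0],
    [-4,0.5,0,0],
    [-4,0.5,0,0],
    [-4,0.5,0,0],
    [-4,0.5,0,0],
    [-4,0.5,0,0],
    [-4,0.5,0,0],
    [-4,0.5,0,0],
    [-4,0.5,0,0],
    [-4,0.5,0,0],
    [-4,0.4,0,0],
    [-3.3,0.3,0,0],
    [-2,0,0,0],
    [0,0,2,0],
    [0,0,0,0],
    [0,0,0,0]
  ]
}}

```text
t: 43.88
ee_pos: [0.6267, -0.1987, 0.0911]
orientation: [-3.14, -0.002, 1.766]
contact_force: [0.4, 0.3, -0.3]
grip_width: 0.0242
grip_force: 59.1
```

```bash
python3 -c "
from h import *
plan((.627,-.202,.018,101))"
```

```text
t 43.88 at [ 0.6267 -0.1987  0.0911] rpy [-3.140e+00 -2.000e-03  1.766e+00]
turn 0.003  shift x -0.33 y -0.03 z 7.31
```

Request:
{"fn": "carry_out", "kwargs": {
  "deltas": [
    [-0.2,0,1.5,0],
    [0,0,2,0],
    [0,0,2,0],
    [0,0,1.2,0],
    [0,0,0.6,0],
    [0,0,0,0],
    [0,0,0,0]
  ]
}}

```text
t: 44.75
ee_pos: [0.6281, -0.2034, 0.0194]
orientation: [3.14, 0.0, 1.763]
contact_force: [-0.3, -0.1, -0.4]
grip_width: 0.024
grip_force: 59.1
```

Request:
{"fn": "carry_out", "kwargs": {
  "deltas": [
    [0,0,0,0],
    [0,0,0,0],
    [0,0,0,0],
    [0,0,0,0],
    [0,0,-1,0],
    [0,0,-2,0],
    [0,0,-3,0],
    [0,0,-4,0],
    [0,0,-4,0],
    [0,3,-2,0],
    [0,-3,0,0],
    [0,-4,0,0],
    [0,-5,0,0],
    [0,-5,0,0],
    [0,-5,0,0],
    [0,0,0,0],
    [0,0,0,0]
  ],
  "claw": 4.2
}}

```text
t: 46.88
ee_pos: [0.4423, -0.2398, 0.1802]
orientation: [3.139, 0.002, 1.763]
contact_force: [1.0, 0.1, 1.3]
grip_width: 0.0419
grip_force: 0.0
```

```bash
python3 -c "
from h import *
print(monitor.get_state()['ee_pos'])
im=save('top','top1');cv2.imwrite('pics/cC.png',cv2.resize(im[130:290,160:480,::-1],None,fx=2.5,fy=2.5,interpolation=cv2.INTER_CUBIC))"
```

```text
[ 0.44227446 -0.23978761  0.18019889]
```

View pics/cC.png

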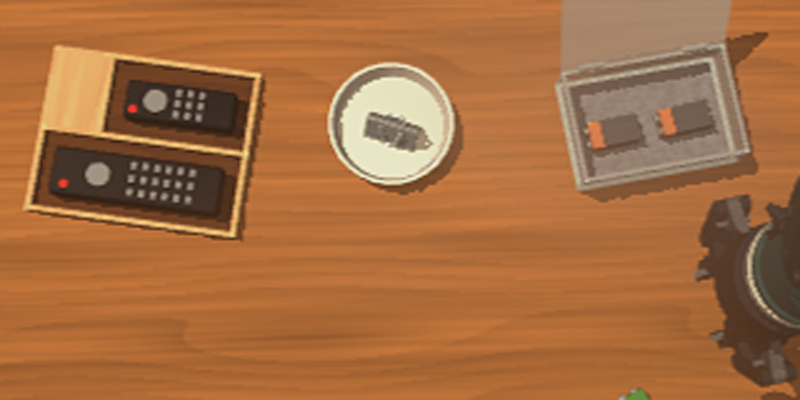

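The crop shows both remotes centred in their bays, the clip at (393,130) in the middle of the dish (392,124), and both batteries flat in the box. I'll hand in the job.

```bash
python3 -c "
from h import *
print(env.finish_job())"
```

```text
the job is handed in; nothing more can be done
None
```

The job is handed in at about 47 s of the 104 s allowed: the last picture shows both remotes in their bays, both batteries flat in the box and the clip in the middle of the dish; I kept clear of the piggy bank and mug but didn't re-measure them, and the hand-in returned no verdict.

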